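Empty the bead jar: unscrew the perforated cap and tip the beads into the dish

ROBOT

A 7-joint arm with a two-finger parallel gripper is mounted at the origin on the work surface. World frame = base frame: x ahead of the robot, y to its left, z up, the work surface at z = 0. Lengths are in m, angles in rad, forces in N, time in s.
With the tool pointing down it reaches from about 0.425 to 0.8 m from the base axis. Payload 8.3 kg.
Tool frame: the origin (TCP) lies on the front face of the gripper's body, between the roots of the fingers; the fingertips stand 73 mm ahead of it and the grasp point (between the pads) lies 54 mm ahead of it; z points along the fingers, y is the line along which they close (so a half turn about z gives the same grasp; the last joint's range is limited). The gripper opens to 85 mm and grips with 20 to 120 N. Pads are 22 mm wide; open, the fingers measure 114 mm over their backs; the gripper's body (76 mm by 85 mm) begins 54 mm behind the grasp point. The pads swing forward as they close: fully open they stand 13 mm farther back than shut.
Start: joints at [-1.175, 0.383, 0.016, 1.37, -0.006, 1.388, -0.046], TCP at [0.277, 0.56, 0.304] pointing down, gripper open.
Joint ranges: [-2.95, 2.95], [-0.25, 2.06], [-1.52, 1.56], [0.18, 2.33], [-1.44, 4.58], [0.02, 2.06], [-3.01, 3.01]. Speed limits (rad/s): [2.39, 2.39, 3.01, 3.01, 3.14, 3.14, 3.14].

INTERFACE

Orientations are given as a unit quaternion [w, x, y, z].
In Python, from plant import env gives the robot as it stands.
- The arm moves only by the tool arm_command, never from a script. Its argument "commands" is a list that holds one entry, the list of rows, each a list of 7 numbers: the shift along the tool's x, y, z as a fraction of full scale, then the turn, a rotation vector about the tool's x, y, z as a fraction of full scale, then the opening, from 0 (shut) to 1 (fully open). In form: [[[x, y, z, rx, ry, rz, jaw], ...]]. A call has exactly 10 rows; each row shifts and turns the commanded pose from where the row before left it, along the tool's axes as they then stand; what a row does not reach is not made up. Full scale, the value 1, is 2.5 cm for a shift and 30 degrees for a turn. A row lasts 1/8 s, in which the tool goes at most 62.5 mm and 10.7 degrees, less where a joint would pass 70% of its speed; a pose out of reach is approached as far as the arm can. A call with a number of a shift or a turn outside -1 to 1 is refused whole. A call with a gripper value outside its range is refused whole. The fingers move at their own pace and stop on an object; the grip force is fixed at half the most. Time passes only in rows, so rows that do not move let the fingers close, or fill a call up. It gives the time, the measured TCP pose, the force, the opening and the grip force at its end, in the units of the state.
- env.sense(): the state, without advancing time (a new reading comes with each control period).
- env.grab_frame(name): name is "scene" or "top"; returns the picture (480x640x3 uint8, red, green, blue); there is no depth.
- env.camera_info(name): a dict with "vfov" (degrees; the focal length in pixels is half the picture's height over the tangent of half this angle, whatever the lens; pixels are square), "cx", "cy" (the principal point, pixels), "world_from_camera" (4x4, takes a point from camera to world coordinates). Camera axes: x right, y down, z forward; pixel columns grow to the right and rows downward; lengths in m; the calibration is good to about 2 mm. A picture is of the moment at which its call begins. camera_info takes no time and is no camera call.
- env.hand_in(): hands the job in; it is judged then, once.
The state is a dict: "clock": time; "joint_pos": joint angles; "joint_velocities": joint speeds; "effort": joint torques, N m; "eef_pos": TCP position; "eef_rot": TCP orientation; "force": force on the tool from outside, world axes, zero at the start; "wrist_torque": the same for the moment, N m; "opening": finger opening in m; "grip_force": force on a finger pad.
Only numpy, scipy, OpenCV 4.12 (cv2) and the standard library are available. Lean on these libraries where they do the work, as an engineer would, in place of code of your own. Each camera call takes 0.05 s, during which the arm holds its last target. There are 200 camera calls.

TASK

Unscrew the perforated metal cap from the glass jar that hangs in the tilting stand (a quarter turn anticlockwise, then lift it off) and stand it on the bench the right way up, holes on top. Then swing the stand's crank up and over so that the jar tips and all three baking beads drop out of its open mouth into the shallow dish waiting beside it.

Things in the scene. Friction and masses are not known exactly. Their poses are not given: they have to be found in the camera images.
- cap: Perforated round metal cap on the jar, 62 mm wide, 24 mm high. Origin: centre of its open underside, at the start 164 mm above the bench; z up through the holed top. Turned 75 to 105 degrees anticlockwise seen from above (stop at 115) it lifts straight off, clear after 25 mm. It turns easily, cannot turn clockwise nor be pulled off unturned. The jar below it is narrower.
- stand: Dark steel stand fixed to the bench. Origin: on the bench under the jar's centre. The jar pivots about a level line along the stand's x axis, 130 mm above the bench, between two posts 136 mm high at x = -42 and +42 mm. The dish lies on its -y side, the crank at its -x end. The bench from y = +90 to +220 mm (at x = 0) is free for the cap.
- jar (a joint): Tilt of the glass jar (46 mm wide, mouth 55 mm above the pivot), rad: 0 upright, growing as the mouth goes towards the stand's -y; stop at 2.1. The beads run out between 1.6 and 2.1. It stays where it is left. At tilt t the crank grip is at y = 60 cos t mm, height 130 + 60 sin t mm: it starts level on the +y side and goes up and over the top.
- crank_grip (a point): Middle of the crank's wooden grip: a level round bar 13 mm thick, 42 mm long, parallel to the stand's x axis, at x = -81 mm in the stand's frame, 60 mm from the pivot. It turns freely about its own axis: pinch it from above, fingers either side of it in the stand's y direction, and carry it round without turning the hand; about 3 N. This point moves with the jar.
- dish: Shallow round white ceramic dish, 140 mm across the rim, 45 mm high, loose on the bench on the stand's -y side, its centre about 85 mm from the pivot line: already where the beads fall, it need not be moved. Origin: centre of its underside.
- bead_1: One of three white ceramic baking beads, a ball 18 mm in diameter (11 g); origin at its centre. It starts loose in the bottom of the glass jar; far too big for the cap's holes.
- bead_2: One of three white ceramic baking beads, a ball 18 mm in diameter (11 g); origin at its centre. It starts loose in the bottom of the glass jar; far too big for the cap's holes.
- bead_3: One of three white ceramic baking beads, a ball 18 mm in diameter (11 g); origin at its centre. It starts loose in the bottom of the glass jar; far too big for the cap's holes.
There are look-alikes about, which are no part of the job. Leave any red look-alike of the dish alone. What is shaped like the stand but turquoise is not meant.

How it is judged:
By the outcome, as a careful person would: the job done as asked, in the order asked, and still so for the second after the job is handed in, with the robot touching nothing.
It also fails if it takes over 61 s, if anything falls off the work surface, if the arm or the gripper's body presses on something with over 40 N, if the wrist force passes 120 N, or if a joint passes its speed limit or range.

## Working session

There is one attempt and no reset: what is moved stays moved. The work goes in short steps, Python scripts to look and compute and a tool call to move; the robot and the scene stay as the last step left them, time stands still between calls to the robot, and variables do not carry over. Pictures are saved under pics/ and viewed, at most 14 in all, crops included, and the job is handed in when it is done.

Besides the shell and the picture viewer there is one more tool, called as name(argument=value, ...) on one line, values as JSON. arm_command: Moves the arm, as the interface text tells. Its arguments: {"type":"object","properties":{"commands":{"type":"array"}},"required":["commands"]}

```bash
mkdir -p pics
cat > h.py <<'E'
import numpy as np, cv2
from plant import env
def cam(n):
    c=env.camera_info(n); f=240/np.tan(np.radians(c["vfov"])/2); return f,c["cx"],c["cy"],np.array(c["world_from_camera"])
def ray(n,u,v):
    f,cx,cy,T=cam(n); return T[:3,3],T[:3,:3]@np.array([(u-cx)/f,(v-cy)/f,1])
def onz(n,u,v,z):
    o,d=ray(n,u,v); return o+d*(z-o[2])/d[2]
def proj(n,p):
    f,cx,cy,T=cam(n); q=T[:3,:3].T@(np.array(p)-T[:3,3]); return np.array([cx+f*q[0]/q[2],cy+f*q[1]/q[2]])
def snap(n,name):
    im=env.grab_frame(n); cv2.imwrite(f"pics/{name}.png",im[:,:,::-1]); return im
E
python3 - <<'E'
from h import *
for n in("scene","top"):
    snap(n,n+"0"); c=env.camera_info(n); print(n,{k:c[k] for k in c if k!="world_from_camera"}); print(np.round(c["world_from_camera"],3))
s=env.sense(); print(s["clock"],s["eef_pos"],s["eef_rot"])
E
```

```text
scene {'vfov': 46.3920081731927, 'cx': 319.9899159191972, 'cy': 240.66834488311636}
[[-0.023  0.613 -0.79   1.287]
 [ 1.     0.    -0.029 -0.017]
 [-0.017 -0.79  -0.613  0.76 ]
 [ 0.     0.     0.     1.   ]]
top {'vfov': 53.46410760629876, 'cx': 319.1504379436701, 'cy': 231.67701573034088}
[[ 1.38e-01 -9.70e-01  2.02e-01  2.75e-01]
 [-9.90e-01 -1.34e-01  2.90e-02 -6.30e-02]
 [-1.00e-03 -2.04e-01 -9.79e-01  1.04e+00]
 [ 0.00e+00  0.00e+00  0.00e+00  1.00e+00]]
0.1 [0.27665453 0.56007865 0.30296863] [-1.77398837e-04  2.27371161e-01  9.73807769e-01 -8.68077842e-04]
```

View pics/scene0.png

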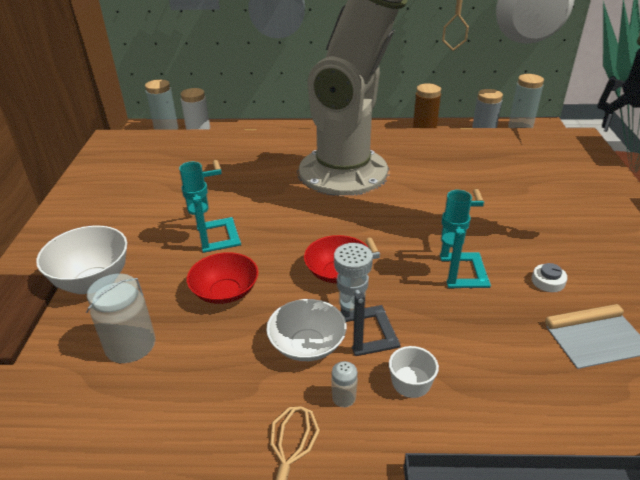

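View pics/top0.png

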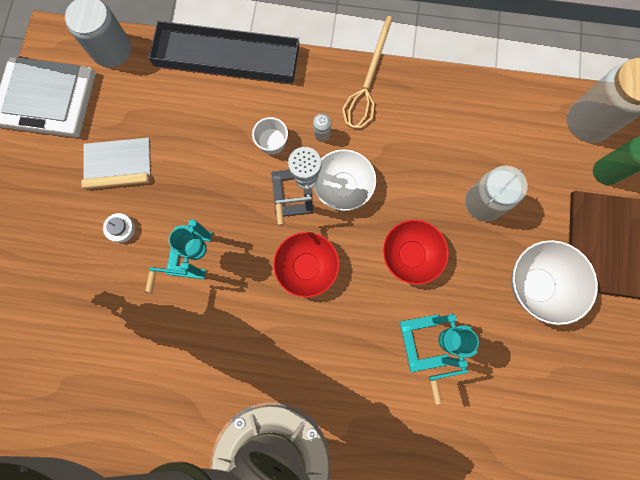

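The scene view shows the cap at (353,258) on a jar in the dark stand, the white dish at (306,332) and the crank grip at (373,247). In the top view these are at (305,163), (345,180) and (280,213).

Possible mix-ups in the top view:
- **Stand and jar:** turquoise stands at (188,240) and (458,340), salt shaker at (322,125).
- **Dish:** red bowls at (305,265) and (416,252), white bowl at (555,283), small cup at (270,135).

I choose the dark stand at (292,190) with the white dish at (345,180).

Run:
```python
from h import *
t=cv2.imread("pics/top0.png"); s=cv2.imread("pics/scene0.png")
a=cv2.resize(t[110:260,240:390],(400,400),interpolation=cv2.INTER_CUBIC); b=cv2.resize(s[225:375,290:440],(400,400),interpolation=cv2.INTER_CUBIC)
cv2.imwrite("pics/crop.png",np.hstack([a,b]))
for n,im,bx in(("top",t,(240,110,150,150)),("scene",s,(320,230,120,140))):
    hsv=cv2.cvtColor(im,cv2.COLOR_BGR2HSV); x,y,w,h=bx
    sub=hsv[y:y+h,x:x+w]
    dark=((sub[...,2]<110)&(sub[...,1]<90)).astype(np.uint8)
    tan=((sub[...,0]>10)&(sub[...,0]<25)&(sub[...,1]>90)&(sub[...,2]>195)).astype(np.uint8)
    for nm,m in(("dark",dark),("tan",tan)):
        k,l,st,c=cv2.connectedComponentsWithStats(m)
        print(n,nm,[(st[i].tolist(),np.round(c[i]+[x,y],1).tolist()) for i in range(1,k) if st[i][4]>25])
```

```text
top dark [([75, 17, 16, 15, 128], [322.9, 135.0]), ([32, 60, 48, 31, 441], [287.7, 181.6]), ([64, 78, 8, 9, 45], [307.5, 191.6]), ([40, 89, 34, 17, 337], [297.8, 208.2])]
top tan [([0, 1, 27, 7, 79], [252.0, 114.4]), ([43, 0, 25, 3, 29], [294.7, 110.8]), ([83, 0, 51, 18, 233], [354.6, 116.8]), ([136, 4, 14, 4, 32], [382.1, 115.7]), ([136, 9, 14, 5, 40], [382.8, 120.8]), ([41, 10, 31, 8, 63], [296.2, 124.3]), ([127, 16, 23, 5, 56], [378.7, 128.2]), ([109, 24, 41, 9, 103], [371.0, 138.2]), ([117, 38, 24, 4, 32], [368.2, 149.8]), ([0, 43, 48, 16, 150], [265.3, 160.4]), ([118, 42, 21, 4, 40], [368.5, 153.7]), ([0, 52, 41, 9, 148], [254.9, 166.6]), ([13, 61, 18, 6, 41], [263.4, 173.2]), ([0, 69, 32, 7, 94], [255.5, 182.4]), ([146, 77, 4, 13, 29], [387.8, 193.3]), ([36, 94, 6, 20, 93], [278.7, 213.4]), ([88, 126, 45, 10, 85], [350.7, 240.8]), ([107, 143, 36, 7, 83], [366.8, 257.0])]
scene dark [([14, 30, 66, 96, 2360], [362.5, 312.2]), ([0, 120, 14, 9, 28], [325.0, 354.8])]
scene tan [([49, 8, 8, 13, 44], [372.5, 244.2])]
```

View pics/crop.png

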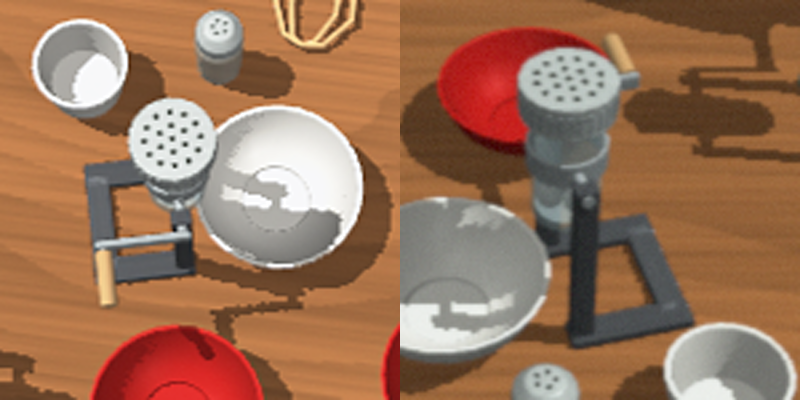

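The crop confirms it: cap top centre at top px (304.9,161.8) and scene px (353.4,254.6), grip middle at top px (279.8,213.9) and scene px (372.9,244.5). The small cup at (270,135) sits close to the free area for the cap.

```bash
cat >> h.py <<'E'
def tri(a,b):
    A=[];B=[]
    for n,p in(("top",a),("scene",b)):
        o,d=ray(n,*p); d/=np.linalg.norm(d); P=np.eye(3)-np.outer(d,d); A.append(P);B.append(P@o)
    return np.linalg.lstsq(np.vstack(A),np.hstack(B),rcond=None)[0]
E
python3 - <<'E'
from h import *
np.set_printoptions(precision=4,suppress=True)
print("cap",onz("top",304.9,161.8,.188),onz("scene",353.4,254.6,.188),tri((304.9,161.8),(353.4,254.6)))
print("grip",onz("top",279.8,213.9,.13),onz("scene",372.9,244.5,.13),tri((279.8,213.9),(372.9,244.5)))
c=lambda x,y:(240+x/2.667,110+y/2.667)
e1,e2=onz("top",*c(103,252),.13),onz("top",*c(110,303),.13); d=e2-e1; print("grip axis",d,np.degrees(np.arctan2(-d[1],-d[0])))
e1,e2=onz("top",*c(88,170),.015),onz("top",*c(110,282),.015); d=e2-e1; print("frame",e1,e2,np.degrees(np.arctan2(-d[1],-d[0])))
e1,e2=onz("top",*c(100,245),.13),onz("top",*c(186,236),.13); d=e2-e1; print("crank arm",e1,e2,np.degrees(np.arctan2(-d[1],-d[0])), np.linalg.norm(d))
print("dish rim ctr",onz("top",*c(280,187),.045)); print("cup",onz("top",*c(80,66),.05),"r",np.linalg.norm(onz("top",*c(80,66),.05)-onz("top",*c(127,66),.05)))
g=onz("top",279.8,213.9,.13)[:2]; p=onz("top",304.9,161.8,.188)[:2]
for th in np.radians([-4,-2,0,2,4,6,8,10]):
    R=np.array([[np.cos(th),-np.sin(th)],[np.sin(th),np.cos(th)]]); print(np.degrees(th),R.T@(g-p))
E
```

```text
cap [0.5805 0.0076 0.188 ] [0.5864 0.0104 0.188 ] [0.5819 0.0092 0.1842]
grip [0.4877 0.0458 0.13  ] [0.4863 0.0492 0.13  ] [0.4875 0.0474 0.1307]
grip axis [-0.0375 -0.0111  0.    ] 16.44918887661421
frame [0.6045 0.0891 0.015 ] [0.5108 0.0557 0.015 ] 19.61698168217163
crank arm [0.5112 0.0541 0.13  ] [ 0.5268 -0.0081  0.13  ] 104.08226798431421 0.06410260746475967
dish rim ctr [ 0.602  -0.0733  0.045 ]
cup [0.6818 0.1048 0.05  ] r 0.039071428584589195
-4.0 [-0.0953  0.0316]
-2.0 [-0.0941  0.0349]
0.0 [-0.0928  0.0382]
2.0 [-0.0915  0.0414]
4.0 [-0.09    0.0446]
6.000000000000001 [-0.0883  0.0477]
8.0 [-0.0866  0.0508]
10.0 [-0.0848  0.0537]
```

Cap axis and grip are consistent: the cap-to-grip distance measures 100.4 mm against the nominal 100.8 mm. That puts the stand at about (0.582, 0.009) with a yaw of about 15°. I'll set out now, turning the tool y onto the stand x.

arm_command(commands=[[[0,0,0,0,0,0.325,1],[0,0,0,0,0,0.325,1],[0,0,0,0,0,0.325,1],[0,0,0,0,0,0.325,1],[0,0,0,0,0,0.325,1],[-0.97,0.24,0,0,0,0,1],[-0.97,0.24,0,0,0,0,1],[-0.97,0.24,0,0,0,0,1],[-0.97,0.24,0,0,0,0,1],[-0.97,0.24,0,0,0,0,1]]])

```text
clock: 1.35
eef_pos: [0.3377, 0.4496, 0.3038]
eef_rot: [-0.0, 0.609, 0.793, -0.0]
force: [-1.0, -0.1, -0.3]
opening: 0.0854
grip_force: 0.0
```

arm_command(commands=[[[-0.97,0.24,0,0,0,0,1],[-0.97,0.24,0,0,0,0,1],[-0.97,0.24,0,0,0,0,1],[-0.97,0.24,0,0,0,0,1],[-0.97,0.24,0,0,0,0,1],[-0.97,0.24,0,0,0,0,1],[-0.97,0.24,0,0,0,0,1],[-0.97,0.24,0,0,0,0,1],[-0.97,0.24,0,0,0,0,1],[-0.97,0.24,0,0,0,0,1]]])

```text
clock: 2.6
eef_pos: [0.4579, 0.2307, 0.3039]
eef_rot: [-0.0, 0.609, 0.793, 0.0]
force: [1.0, 0.2, -0.2]
opening: 0.0853
grip_force: 0.0
```

arm_command(commands=[[[-0.97,0.24,0,0,0,0,1],[-0.97,0.24,0,0,0,0,1],[-0.97,0.24,0,0,0,0,1],[-0.97,0.24,0,0,0,0,1],[-0.97,0.24,0,0,0,0,1],[-0.97,0.24,0,0,0,0,1],[-0.97,0.24,0,0,0,0,1],[-0.97,0.24,0,0,0,0,1],[0,0,0,0,0,0,1],[0,0,0,0,0,0,1]]])

```text
clock: 3.85
eef_pos: [0.5537, 0.0575, 0.3038]
eef_rot: [-0.0, 0.609, 0.793, 0.0]
force: [-0.1, 0.9, 0.3]
opening: 0.0852
grip_force: 0.0
```

```bash
cat >> h.py <<'E'
from scipy.spatial.transform import Rotation as Ro
def togo(x,y,z):
    s=env.sense(); R=Ro.from_quat(np.r_[s["eef_rot"][1:],s["eef_rot"][0]]).as_matrix()
    print("clock",s["clock"],"pos",np.round(s["eef_pos"],4),"F",np.round(s["force"],1),"open",s["opening"],"grip",s["grip_force"],"j7",s["joint_pos"][6])
    print("yaw of tool y",np.degrees(np.arctan2(R[1,1],R[0,1])),"tilt",np.round(R[:,2],3),"togo/25mm",np.round(R.T@(np.array([x,y,z])-s["eef_pos"])/.025,2))
E
python3 - <<'E'
from h import *
snap("scene","s1"); togo(.582,.009,.237)
c=cv2.imread("pics/s1.png")[130:360,240:500]; cv2.imwrite("pics/s1c.png",cv2.resize(c,None,fx=2.3,fy=2.3))
E
```

```text
clock 3.9 pos [0.5537 0.058  0.3038] F [-0.2  0.   0.3] open 0.08529283328795101 grip 0.0 j7 0.2085151788575333
yaw of tool y 15.031720419494974 tilt [-0.     0.001 -1.   ] togo/25mm [-2.19  0.59  2.67]
```

View pics/s1c.png

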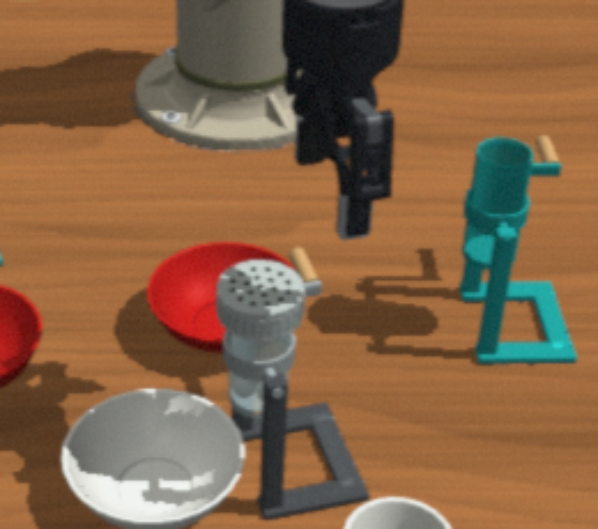

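The hand is clear of everything, about 57 mm short of the cap, and the cap, stand and dish are untouched. Next I go over the cap and down.

arm_command(commands=[[[-0.73,0.2,0,0,0,0,1],[-0.73,0.2,0,0,0,0,1],[-0.73,0.19,0,0,0,0,1],[0,0,0.5,0,0,0,1],[0,0,0.5,0,0,0,1],[0,0,0.5,0,0,0,1],[0,0,0.5,0,0,0,1],[0,0,0.4,0,0,0,1],[0,0,0.27,0,0,0,1],[0,0,0,0,0,0,1]]])

```text
clock: 5.15
eef_pos: [0.5823, 0.0081, 0.2366]
eef_rot: [-0.0, 0.609, 0.793, -0.0]
force: [-0.4, 0.9, 0.7]
opening: 0.0854
grip_force: 0.0
```

Run:
```python
from h import *
snap("scene","s2"); togo(.582,.009,.237)
c=cv2.imread("pics/s2.png")[170:360,260:450]; cv2.imwrite("pics/s2c.png",cv2.resize(c,None,fx=3,fy=3,interpolation=cv2.INTER_CUBIC))
```

```text
clock 5.2 pos [0.5825 0.008  0.2372] F [ 0.1  0.7 -0.2] open 0.08544982512675854 grip 0.0 j7 0.34612199341321925
yaw of tool y 14.957561959563419 tilt [-0. -0. -1.] togo/25mm [ 0.04 -0.01  0.01]
```

View pics/s2c.png

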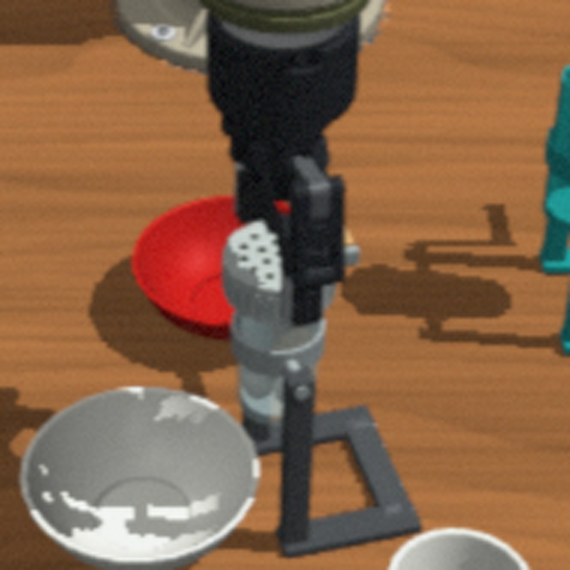

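The near finger's tip, at crop (307,310), stands beside the cap at its lower half, within about 2 mm of the expected line. Closing.

arm_command(commands=[[[0,0,0,0,0,0,0.6],[0,0,0,0,0,0,0.6],[0,0,0,0,0,0,0.6],[0,0,0,0,0,0,0.6],[0,0,0,0,0,0,0.6],[0,0,0,0,0,0,0.6],[0,0,0,0,0,0,0.6],[0,0,0,0,0,0,0.6],[0,0,0,0,0,0,0.6],[0,0,0,0,0,0,0.6]]])

```text
clock: 6.45
eef_pos: [0.583, 0.008, 0.2382]
eef_rot: [0.001, 0.609, 0.793, 0.001]
force: [-0.7, -0.4, 5.3]
opening: 0.0589
grip_force: 64.8
```

arm_command(commands=[[[0,0,0,0,0,-0.1,0.6],[0,0,0,0,0,-0.2,0.6],[0,0,0,0,0,-0.2,0.6],[0,0,0,0,0,-0.2,0.6],[0,0,0,0,0,-0.2,0.6],[0,0,0,0,0,-0.2,0.6],[0,0,0,0,0,-0.2,0.6],[0,0,0,0,0,-0.2,0.6],[0,0,0,0,0,0,0.6],[0,0,0,0,0,0,0.6]]])

```text
clock: 7.7
eef_pos: [0.5831, 0.008, 0.2381]
eef_rot: [0.001, 0.26, 0.966, 0.0]
force: [0.2, -1.3, 5.2]
opening: 0.0597
grip_force: 64.7
```

Run:
```python
from h import *
togo(.582,.009,.237); print(env.sense()["wrist_torque"])
```

```text
clock 7.7 pos [0.5831 0.008  0.2381] F [ 0.2 -1.3  5.2] open 0.05969457150260006 grip 64.71451790537685 j7 1.088126535525403
yaw of tool y 59.87143211465023 tilt [ 0.002  0.    -1.   ] togo/25mm [0.06 0.01 0.05]
[-0.03691523  0.10012874  0.07867354]
```

arm_command(commands=[[[0,0,0,0,0,-0.1,0.6],[0,0,0,0,0,-0.2,0.6],[0,0,0,0,0,-0.2,0.6],[0,0,0,0,0,-0.2,0.6],[0,0,0,0,0,-0.2,0.6],[0,0,0,0,0,-0.2,0.6],[0,0,0,0,0,-0.2,0.6],[0,0,0,0,0,-0.2,0.6],[0,0,0,0,0,-0.05,0.6],[0,0,0,0,0,0,0.6]]])

```text
clock: 8.95
eef_pos: [0.5831, 0.0082, 0.2381]
eef_rot: [0.001, -0.143, 0.99, 0.0]
force: [0.0, 0.6, 5.5]
opening: 0.0597
grip_force: 64.8
```

Run:
```python
from h import *
snap("scene","s3"); togo(.582,.009,.237); print(env.sense()["wrist_torque"])
c=cv2.imread("pics/s3.png")[170:360,260:450]; cv2.imwrite("pics/s3c.png",cv2.resize(c,None,fx=3,fy=3,interpolation=cv2.INTER_CUBIC))
```

```text
clock 9.0 pos [0.5831 0.0082 0.2382] F [-0.   0.5  6.4] open 0.05939112600252513 grip 64.77187934797257 j7 1.8616371582047566
yaw of tool y 106.37861476993602 tilt [ 0.002  0.    -1.   ] togo/25mm [0.03 0.04 0.05]
[ 0.14536957 -0.02210893  0.06825935]
```

View pics/s3c.png

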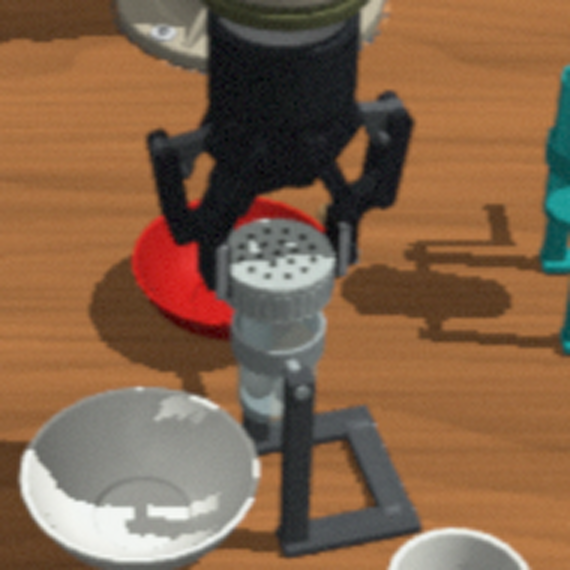

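The fingers hold the cap's upper half, with the cap centred at crop (280,262) and the hole pattern turned. Lifting straight up.

arm_command(commands=[[[0,0,-0.1,0,0,0,0.6],[0,0,-0.15,0,0,0,0.6],[0,0,-0.15,0,0,0,0.6],[0,0,-0.2,0,0,0,0.6],[0,0,-0.2,0,0,0,0.6],[0,0,-0.2,0,0,0,0.6],[0,0,-0.2,0,0,0,0.6],[0,0,-0.2,0,0,0,0.6],[0,0,-0.2,0,0,0,0.6],[0,0,0,0,0,0,0.6]]])

```text
clock: 10.25
eef_pos: [0.5827, 0.0081, 0.2777]
eef_rot: [0.0, -0.143, 0.99, -0.0]
force: [0.5, 0.3, -0.8]
opening: 0.0588
grip_force: 64.8
```

Run:
```python
from h import *
snap("scene","s4"); togo(.542,.159,.278)
c=cv2.imread("pics/s4.png")[130:360,260:490]; cv2.imwrite("pics/s4c.png",cv2.resize(c,None,fx=2.5,fy=2.5,interpolation=cv2.INTER_CUBIC))
```

```text
clock 10.3 pos [0.5825 0.0081 0.2773] F [ 0.   0.5 -0.5] open 0.05971733234839021 grip 64.81465732678771 j7 1.8566927252367915
yaw of tool y 106.46517903077249 tilt [ 0. -0. -1.] togo/25mm [-0.16  6.25 -0.03]
```

View pics/s4c.png

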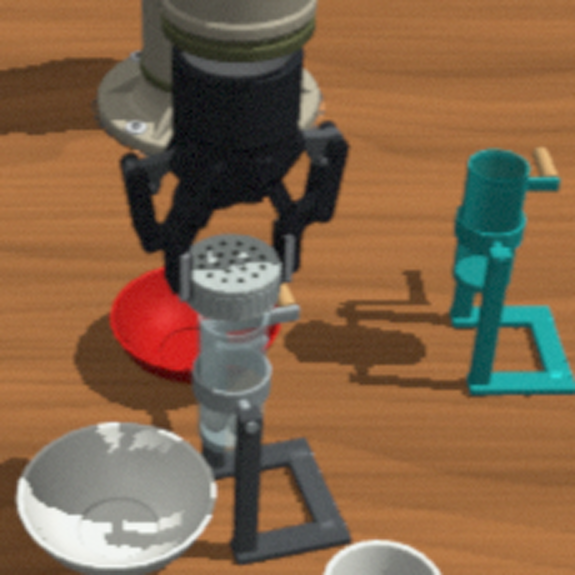

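The cap came off and its underside is now above the jar mouth at crop (235,320). Carrying it over the +y side of the stand and lowering.

arm_command(commands=[[[0,0,-0.4,0,0,0,0.6],[0,0.6,0,0,0,0,0.6],[-0.03,0.8,0,0,0,0,0.6],[-0.03,0.8,0,0,0,0,0.6],[-0.03,0.9,0,0,0,0,0.6],[-0.03,0.9,0,0,0,0,0.6],[-0.03,0.9,0,0,0,0,0.6],[0,0.8,0,0,0,0,0.6],[0,0.5,0,0,0,0,0.6],[0,0,0,0,0,0,0.6]]])

```text
clock: 11.55
eef_pos: [0.5417, 0.1592, 0.2871]
eef_rot: [-0.0, -0.144, 0.99, 0.0]
force: [-0.1, -0.4, -0.1]
opening: 0.0593
grip_force: 64.8
```

arm_command(commands=[[[0,0,0.7,0,0,0,0.6],[0,0,0.9,0,0,0,0.6],[0,0,0.9,0,0,0,0.6],[0,0,0.9,0,0,0,0.6],[0,0,0.9,0,0,0,0.6],[0,0,0.9,0,0,0,0.6],[0,0,0.9,0,0,0,0.6],[0,0,0.8,0,0,0,0.6],[0,0,0.6,0,0,0,0.6],[0,0,0.3,0,0,0,0.6]]])

```text
clock: 12.8
eef_pos: [0.5417, 0.157, 0.0907]
eef_rot: [-0.001, -0.143, 0.99, -0.0]
force: [-0.1, 0.4, -0.2]
opening: 0.0594
grip_force: 64.8
```

Run:
```python
from h import *
snap("scene","s5"); togo(.542,.159,.075)
c=cv2.imread("pics/s5.png")[130:360,300:530]; cv2.imwrite("pics/s5c.png",cv2.resize(c,None,fx=2.5,fy=2.5,interpolation=cv2.INTER_CUBIC))
```

```text
clock 12.85 pos [0.5416 0.1571 0.0904] F [-0.3  0.2 -1.1] open 0.0590906941228541 grip 64.8252984881401 j7 1.590166940949124
yaw of tool y 106.43066741006066 tilt [-0.002 -0.001 -1.   ] togo/25mm [-0.04  0.07  0.62]
```

View pics/s5c.png

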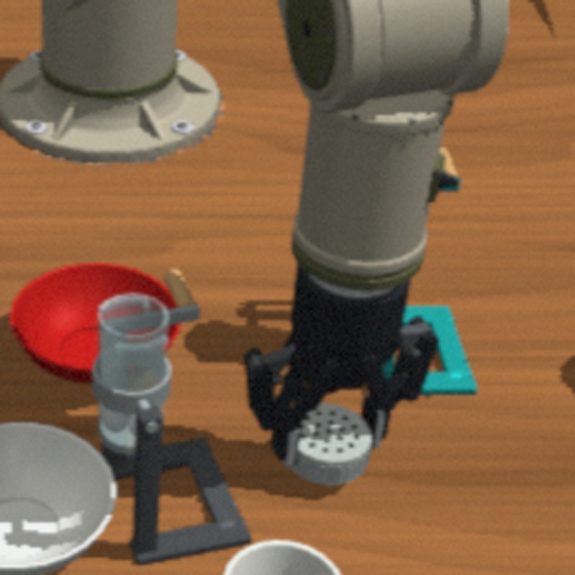

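The cap is upright in the hand, about 15 mm above the free bench at crop (330,445). The open jar stands to its left. Setting it down softly.

arm_command(commands=[[[0,0,0.2,0,0,0,0.6],[0,0,0.2,0,0,0,0.6],[0,0,0.1,0,0,0,0.6],[0,0,0.05,0,0,0,0.6],[0,0,0.03,0,0,0,0.6],[0,0,0.02,0,0,0,0.6],[0,0,0.02,0,0,0,0.6],[0,0,0.01,0,0,0,0.6],[0,0,0,0,0,0,0.6],[0,0,0,0,0,0,0.6]]])

```text
clock: 14.1
eef_pos: [0.5421, 0.1578, 0.0764]
eef_rot: [-0.0, -0.143, 0.99, -0.0]
force: [0.5, 0.2, -1.0]
opening: 0.0597
grip_force: 64.8
```

arm_command(commands=[[[0,0,0.02,0,0,0,0.6],[0,0,0.02,0,0,0,0.6],[0,0,0.02,0,0,0,0.6],[0,0,0.02,0,0,0,0.6],[0,0,0.01,0,0,0,0.6],[0,0,0.01,0,0,0,0.6],[0,0,0.01,0,0,0,0.6],[0,0,0,0,0,0,0.6],[0,0,0,0,0,0,0.6],[0,0,0,0,0,0,0.6]]])

```text
clock: 15.35
eef_pos: [0.5421, 0.1578, 0.0741]
eef_rot: [-0.0, -0.143, 0.99, 0.0]
force: [-3.4, -1.1, 7.1]
opening: 0.0594
grip_force: 65.7
```

arm_command(commands=[[[0,0,0,0,0,0,0.85],[0,0,0,0,0,0,0.95],[0,0,0,0,0,0,0.95],[0,0,0,0,0,0,0.95],[0,0,-0.2,0,0,0,0.95],[0,0,-0.4,0,0,0,0.95],[0,0,-0.8,0,0,0,0.95],[0,0,-1,0,0,0,0.95],[0,0,-1,0,0,0,0.95],[0,0,-1,0,0,0,0.95]]])

```text
clock: 16.6
eef_pos: [0.5423, 0.1578, 0.1854]
eef_rot: [0.0, -0.143, 0.99, 0.0]
force: [0.6, 0.4, 0.0]
opening: 0.0809
grip_force: 0.0
```

arm_command(commands=[[[0,0,-1,0,0,0,0.9],[0,0,-1,0,0,0,0.8],[0,0,-1,0,0,0,0.7],[0,0,-1,0,0,0,0.6],[0.2,-0.5,0,0,0,0,0.5],[0,0,0,0,0,0,0.5],[0,0,0,0,0,0,0.5],[0,0,0,0,0,0,0.5],[0,0,0,0,0,0,0.5],[0,0,0,0,0,0,0.5]]])

```text
clock: 17.85
eef_pos: [0.5409, 0.1445, 0.2834]
eef_rot: [-0.0, -0.143, 0.99, -0.0]
force: [-0.3, 0.1, -0.4]
opening: 0.0427
grip_force: 0.0
```

Run:
```python
from h import *
snap("scene","s6");snap("top","t6"); togo(.4883,.046,.184)
a=cv2.imread("pics/s6.png")[180:370,290:490];b=cv2.imread("pics/t6.png")[80:270,200:400]
cv2.imwrite("pics/c6.png",cv2.resize(np.hstack([a,b]),None,fx=2,fy=2,interpolation=cv2.INTER_CUBIC))
```

```text
clock 17.95 pos [0.5409 0.1445 0.2835] F [-0.4  0.8  0.1] open 0.04283186906443205 grip 0.0 j7 1.581343357778694
yaw of tool y 106.47144746479498 tilt [-0. -0. -1.] togo/25mm [ 3.13 -3.18  3.98]
```

View pics/c6.png

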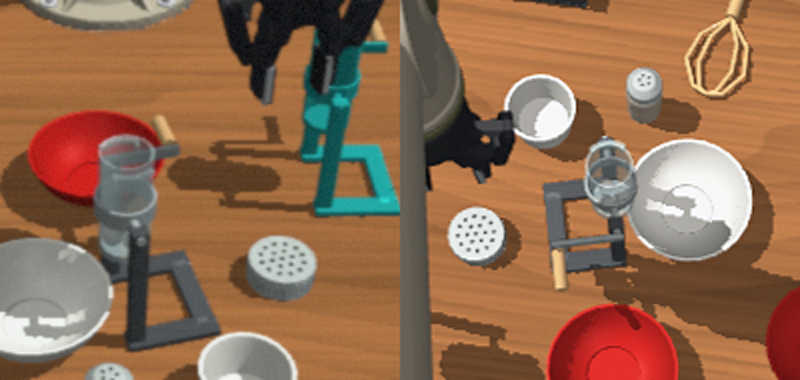

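The cap stands upright on the bench, holes up, at scene-crop (282,265). The grip is still at top px (279.5,214.5). Moving over the grip and down.

arm_command(commands=[[[0.62,-0.64,0,0,0,0,0.5],[0.62,-0.64,0,0,0,0,0.5],[0.63,-0.64,0,0,0,0,0.5],[0.63,-0.63,0,0,0,0,0.5],[0.63,-0.63,0,0,0,0,0.5],[0,0,0.6,0,0,0.045,0.5],[0,0,0.6,0,0,0,0.5],[0,0,0.6,0,0,0,0.5],[0,0,0.2,0,0,0,0.5],[0,0,0,0,0,0,0.5]]])

```text
clock: 19.2
eef_pos: [0.4883, 0.0462, 0.233]
eef_rot: [-0.001, -0.132, 0.991, -0.0]
force: [0.4, -0.6, 0.6]
opening: 0.0422
grip_force: 0.0
```

Run:
```python
from h import *
snap("scene","s7"); togo(.4883,.046,.184)
a=cv2.imread("pics/s7.png")[160:310,300:450]
cv2.imwrite("pics/s7c.png",cv2.resize(a,None,fx=4,fy=4,interpolation=cv2.INTER_CUBIC))
```

```text
clock 19.25 pos [0.4886 0.0462 0.2336] F [-0.2 -1.   1. ] open 0.042485826826515194 grip 0.0 j7 1.7104507397377453
yaw of tool y 105.13944314182596 tilt [-0. -0. -1.] togo/25mm [ 0.01 -0.    1.98]
```

View pics/s7c.png

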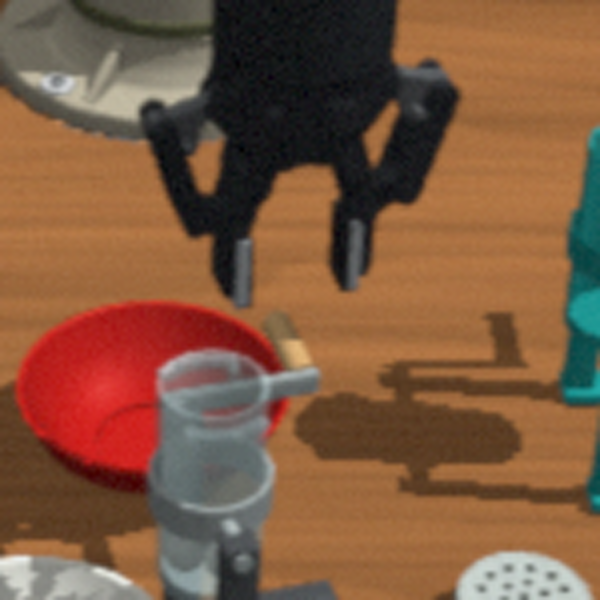

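The grip, at crop (288,338), lies between the two fingertips at (240,300) and (350,285). Down and pinch.

arm_command(commands=[[[0,0,0.5,0,0,0,0.5],[0,0,0.5,0,0,0,0.5],[0,0,0.5,0,0,0,0.5],[0,0,0.35,0,0,0,0.5],[0,0,0.13,0,0,0,0.5],[0,0,0,0,0,0,0.3],[0,0,0,0,0,0,0.1],[0,0,0,0,0,0,0],[0,0,0,0,0,0,0],[0,0,0,0,0,0,0]]])

```text
clock: 20.5
eef_pos: [0.4885, 0.0464, 0.1845]
eef_rot: [0.0, -0.132, 0.991, 0.0]
force: [-2.2, 4.0, 2.8]
opening: 0.0114
grip_force: 58.6
```

Run:
```python
from h import *
togo(.4883,.046,.184)
# arc offsets in units from t=0, tool y=+stand y, tool z=down
t=np.linspace(0,2.0,41); print(np.c_[t,(60*np.cos(t)-60)/25,-60*np.sin(t)/25][::2].round(2).tolist())
```

```text
clock 20.5 pos [0.4885 0.0464 0.1845] F [-2.2  4.   2.8] open 0.011354409708690614 grip 58.6312472820282 j7 1.724103732826462
yaw of tool y 105.1473758987759 tilt [ 0.     0.001 -1.   ] togo/25mm [ 0.01 -0.02  0.02]
[[0.0, 0.0, -0.0], [0.1, -0.01, -0.24], [0.2, -0.05, -0.48], [0.3, -0.11, -0.71], [0.4, -0.19, -0.93], [0.5, -0.29, -1.15], [0.6, -0.42, -1.36], [0.7, -0.56, -1.55], [0.8, -0.73, -1.72], [0.9, -0.91, -1.88], [1.0, -1.1, -2.02], [1.1, -1.31, -2.14], [1.2, -1.53, -2.24], [1.3, -1.76, -2.31], [1.4, -1.99, -2.37], [1.5, -2.23, -2.39], [1.6, -2.47, -2.4], [1.7, -2.71, -2.38], [1.8, -2.95, -2.34], [1.9, -3.18, -2.27], [2.0, -3.4, -2.18]]
```

arm_command(commands=[[[0,-0.01,-0.24,0,0,0,0],[0,-0.04,-0.24,0,0,0,0],[0,-0.06,-0.23,0,0,0,0],[0,-0.08,-0.22,0,0,0,0],[0,-0.1,-0.22,0,0,0,0],[0,-0.13,-0.21,0,0,0,0],[0,-0.14,-0.19,0,0,0,0],[0,-0.17,-0.17,0,0,0,0],[0,-0.18,-0.16,0,0,0,0],[0,-0.19,-0.14,0,0,0,0]]])

```text
clock: 21.75
eef_pos: [0.4955, 0.0196, 0.2352]
eef_rot: [-0.0, -0.132, 0.991, 0.0]
force: [-1.0, 4.1, 0.4]
opening: 0.0107
grip_force: 58.8
```

Run:
```python
from h import *
# grip at t=1.0 expected TCP
th=np.radians(15); s=.06*(np.cos(1.)-1); p=np.array([.4885,.0464])+s*np.array([-np.sin(th),np.cos(th)])
togo(p[0],p[1],.1845+.06*np.sin(1.)); print(env.sense()["wrist_torque"])
```

```text
clock 21.75 pos [0.4955 0.0196 0.2352] F [-1.   4.1  0.4] open 0.010684085344992102 grip 58.8123482465744 j7 1.77191836505384
yaw of tool y 105.13941812088225 tilt [-0.     0.001 -1.   ] togo/25mm [-0.01  0.    0.01]
[ 0.94589921  0.1607365  -0.05974899]
```

arm_command(commands=[[[0,-0.21,-0.12,0,0,0,0],[0,-0.22,-0.1,0,0,0,0],[0,-0.23,-0.07,0,0,0,0],[0,-0.23,-0.06,0,0,0,0],[0,-0.24,-0.02,0,0,0,0],[0,-0.24,-0.01,0,0,0,0],[0,-0.24,0.02,0,0,0,0],[0,-0.24,0.04,0,0,0,0],[0,-0.23,0.07,0,0,0,0],[0,-0.22,0.09,0,0,0,0]]])

```text
clock: 23.0
eef_pos: [0.5105, -0.037, 0.2384]
eef_rot: [-0.0, -0.131, 0.991, -0.0]
force: [-3.9, -0.2, 4.0]
opening: 0.0111
grip_force: 59.1
```

arm_command(commands=[[[0,-0.08,0.04,0,0,0,0],[0,0,0,0,0,0,0],[0,0,0,0,0,0,0],[0,0,0,0,0,0,0],[0,0,0,0,0,0,0],[0,0,0,0,0,0,0],[0,0,0,0,0,0,0],[0,0,0,0,0,0,0],[0,0,0,0,0,0,0],[0,0,0,0,0,0,0]]])

```text
clock: 24.25
eef_pos: [0.5109, -0.0386, 0.2375]
eef_rot: [-0.0, -0.131, 0.991, -0.0]
force: [-2.7, -4.9, 1.1]
opening: 0.0112
grip_force: 59.0
```

Run:
```python
from h import *
snap("scene","s8");snap("top","t8"); togo(.5,0,.3)
a=cv2.imread("pics/s8.png")[200:390,240:440];b=cv2.imread("pics/t8.png")[80:270,240:440]
cv2.imwrite("pics/c8.png",cv2.resize(np.hstack([a,b]),None,fx=2,fy=2,interpolation=cv2.INTER_CUBIC))
```

```text
clock 24.35 pos [ 0.5109 -0.0385  0.2375] F [-2.7 -4.4  1.4] open 0.010725614675090827 grip 58.99813234806061 j7 1.90264661708293
yaw of tool y 105.0812968098613 tilt [-0.    -0.001 -1.   ] togo/25mm [ 0.02  1.6  -2.5 ]
```

View pics/c8.png

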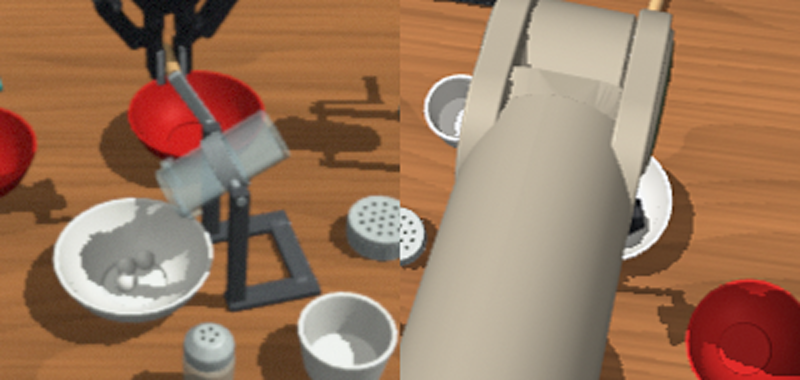

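The jar is tipped past level and the beads lie in the dish around scene-crop (125–145, 260–283). I'll release, back off upwards, then count them.

arm_command(commands=[[[0,0,0,0,0,0,0.4],[0,0,0,0,0,0,0.4],[0,0,0,0,0,0,0.4],[0,0,0,0,0,0,0.4],[0,0,-0.3,0,0,0,0.4],[0,0,-0.6,0,0,0,0.4],[0,0,-0.9,0,0,0,0.4],[0,0,-0.9,0,0,0,0.4],[0,0,-0.6,0,0,0,0.4],[0,0,0,0,0,0,0.4]]])

```text
clock: 25.6
eef_pos: [0.5116, -0.0381, 0.3216]
eef_rot: [0.001, -0.132, 0.991, -0.0]
force: [-0.4, -0.2, -1.2]
opening: 0.0342
grip_force: 0.0
```

Run:
```python
from h import *
snap("scene","s9"); togo(.5,0,.3)
a=cv2.imread("pics/s9.png")[220:370,250:450]
cv2.imwrite("pics/s9c.png",cv2.resize(a,None,fx=4,fy=4,interpolation=cv2.INTER_CUBIC))
```

```text
clock 25.65 pos [ 0.5112 -0.038   0.3204] F [-0.2 -0.1 -0.1] open 0.03389271038430965 grip 0.0 j7 1.8852079929161314
yaw of tool y 105.1147301645788 tilt [ 0.001  0.    -1.   ] togo/25mm [0.04 1.59 0.82]
```

View pics/s9c.png

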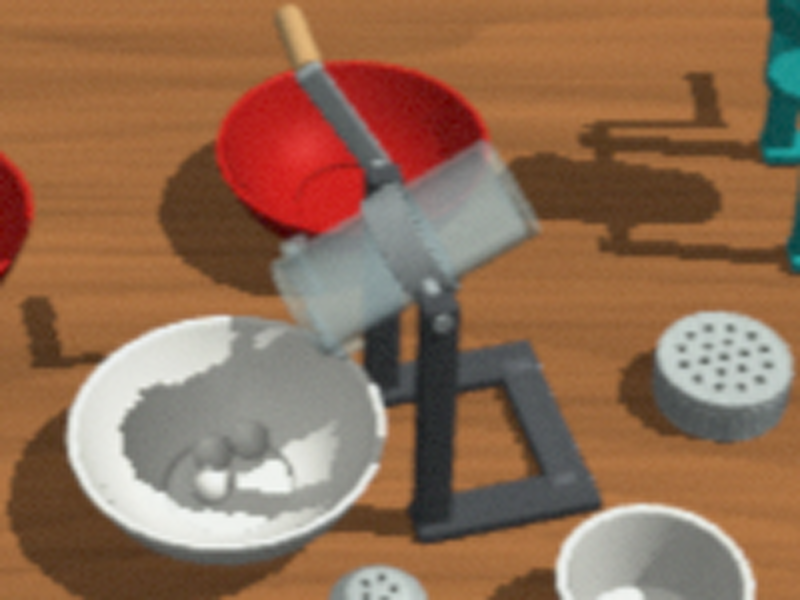

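Three beads lie in the dish, at crop (212,447), (248,438) and (212,485). The jar is tipped and empty, the cap is upright, and the hand is clear of everything. Handing in.

```bash
python3 -c "
from plant import env
print(env.hand_in())"
```

```text
the job is handed in; nothing more can be done
None
```

I unscrewed the cap and stood it on the bench with its holes up, then tipped the jar so that all three beads dropped into the white dish; I handed the job in at about 26 s.

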